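# Two-step brooder gate held wide

### The job

I have chicks to move into the wire brooder pen and need both hands for them, so open its gate and keep it open for me. First squeeze the locking catch on the fixed panel beside the gate fully back, then squeeze the sprung catch on top of the gate, swing the gate out past its detent and finish while holding it wide open, about square to the pen's front: it is sprung and comes back if let go. Leave the tools and other things on the bench as they lie.

Things in the scene. Friction and masses are not known exactly. Their poses are not given: they have to be found in the camera images.
- pen: wire brooder pen, fixed to the bench: grey tray, galvanised 12 mm tube frame, 262 mm deep, 386 wide, top 180 mm above the bench. Origin: centre of its underside; x from its front (towards the robot) to its back, y along the front to the left, z up. Front plane at x = -119 mm: gate on the right (y = -175 to +40 mm), strike post at y = +50 mm, fixed wire panel on the left. Yaw within 11 degrees.
- gate: the gate: wire panel in a 12 mm tube frame, 10 to 215 mm from the hinge axis, underside 48 mm, top 180 mm above the bench. Origin: on the hinge axis at bench height; y along the gate from hinge to free edge, x square to the gate (into the pen when shut), z up. It carries the gate catch.
- gate_angle (a joint): gate angle: 0 shut, grows as the free edge swings out towards the robot (counter-clockwise from above), 1.57 square to the front, stop at 1.8. A hinge spring always pulls it shut (0.1 to 0.25 N m). A roller detent resists from 0.4 to 0.85 rad (up to some 5 N at the gate catch), then helps; let go beyond it, the gate drifts back to rest at about 1.2 rad; let go before it, it falls shut.
- gate_hinge (a point): point on the vertical hinge axis at the gate's right-hand end, 180 mm above the bench.
- gate_edge (a point): top corner of the gate's free edge, 215 mm from the hinge axis, 180 mm above the bench; turns with the gate.
- gate_catch (a joint): travel of the gate catch's bolt: 0 = out, its tip 11 mm into the keeper on the strike post; 0.015 = fully drawn; the gate is free of it from about 0.012. Spring-loaded: 4 N at the start to 9 N at the end; it springs out again when let go, so it stays squeezed until the gate has left the post.
- gate_catch_moving (a point): gate catch, on top of the gate: two upright black paddles, 22 mm wide across the gate, 6 thick, tops 224 mm up. This is the middle of the moving one's gripping part (212 mm up), nearer the free edge; squeezed it slides along the gate to the fixed one. Width over both 49 mm, squeezed 34. Beyond it lie its bolt and spring barrel (top 195 mm up): keep fingertips 196 mm up or more.
- gate_catch_fixed (a point): the same point on the gate catch's fixed paddle (same form), which is part of the gate, 95 mm from the hinge axis.
- lock_catch (a joint): travel of the locking catch's bolt: 0 = locked, the bolt 14 mm across the front of the gate's free edge; 0.016 = fully back; the gate is free of it from about 0.014. No spring: friction of 4 N keeps it where it is put. It starts within 4 mm of 0.
- lock_catch_moving (a point): locking catch, on the front of the fixed panel left of the gate: two upright black paddles of the gate catch's form (22 mm wide, 6 thick, tops 224 mm up). This is the middle of the moving one's gripping part (212 mm up), nearer the gate; squeezed it slides along the front, away from the gate, to the fixed one. Width over both 49 mm, squeezed 33.
- lock_catch_fixed (a point): the same point on the locking catch's fixed paddle, part of the pen, 43 mm to the left of the moving one while locked.
- screwdriver_red: bystander: red-handled screwdriver 195 mm long, 27 high, lying in front of the pen.
- screwdriver_yellow: bystander: yellow-handled screwdriver 170 mm long, 27 high, lying on the bench.
- spring_clamp: bystander: black spring clamp 112 mm long, 20 high.
- marker: bystander: red and white marker pen 135 mm long.
- pencil: bystander: green pencil 136 mm long.
- tape_measure: bystander: yellow tape measure 83 x 30 mm, 64 high.
- salve_tin: bystander: small round tin 62 mm across, 35 high.
- pliers: bystander: red-handled pliers 176 mm long, 18 high.

How it is judged (in metres and radians):
On the way, in this order (a step that is already met when the one before it is completed fails the run):
1. the locking catch is squeezed back while the gate is shut (value of joint lock_catch above 0.013 m and value of joint gate_angle below 0.1 rad), for 0.1 s.
2. the gate catch is squeezed and its bolt drawn, with the locking catch back (value of joint gate_catch above 0.011 m and value of joint lock_catch above 0.012 m and contact force between the fingers and gate above 1 N and value of joint gate_angle below 0.3 rad), for 0.1 s.
3. the gate has been swung past its detent (value of joint gate_angle above 1 rad), for 0.05 s.
At the end, for the whole second after the job is handed in: the gate stands still at 1.35 rad (77 degrees) or wider, held there against its hinge spring by the fingers (contact force over 0.5 N), and the locking catch is still back (12 mm or more) (value of joint gate_angle above 1.35 rad and velocity of joint gate_angle between -0.1 and 0.1 rad/s and contact force between the fingers and gate above 0.5 N and value of joint lock_catch above 0.012 m); the arm keeps its last pose, push and grip.
It fails at once if a thing lying on the bench is moved by more than 20 mm (distance of any of screwdriver_red, screwdriver_yellow, spring_clamp, marker, pencil, tape_measure, salve_tin, pliers from where it was at the start of the episode above 0.02 m).
It also fails if it takes over 51 s, if anything falls off the work surface, if the arm or the gripper's body presses on something with over 40 N, if the wrist force passes 120 N, or if a joint passes its speed limit or range.

### The arm

A 6-joint arm with a two-finger parallel gripper is mounted at the origin on a cart in front of the work surface, level with it; the furniture and walls round the work are solid. World frame = base frame: x ahead of the robot, y to its left, z up, the work surface at z = 0. Lengths are in mm, angles in degrees, forces in N, time in s.
With the tool pointing down it reaches from about 325 to 925 mm from the base axis. Payload 3.1 kg.
Tool frame: the origin (TCP) lies at the very end of the fingers, on their centre line; the grasp point (between the pads) lies grasp_offset behind it (grasp_offset is the distance from the TCP to the grasp point, in mm); z points along the fingers, y is the line along which they close (so a half turn about z gives the same grasp; the last joint's range is limited). The gripper opens to 85 mm and grips with 20 to 120 N. Pads are 22 mm wide; open, the fingers measure 114 mm over their backs; the gripper's body (76 mm by 85 mm) begins 54 mm behind the grasp point. The pads swing forward as they close: fully open they stand 13 mm farther back than shut.
Start: joints at [56.711, 12.427, 92.441, -0, 75.132, -6.429], TCP at [282.37, 557.59, 231.3] pointing down, gripper open.
Joint ranges: [-157.48, 157.48], [-44.54, 120.13], [17.64, 146.25], [-64.5, 244.5], [7.68, 150.69], [-147.95, 147.95]. Speed limits (degrees/s): [159.86, 159.86, 180, 180, 180, 180].

### API

Orientations are given as [roll, pitch, yaw] about the fixed x, y, z axes, in that order (R = Rz(yaw) Ry(pitch) Rx(roll)).
In Python, from station import * gives the robot as it stands. Calls block until the motion is done:
- goto(position, orientation): joint-space move of the TCP to a pose.
- move_l(position, attitude=None, speed=150): straight line of the TCP; attitude=None keeps the orientation; speed is the mean speed in mm/s.
- move_j(angles): joint-space move.
- grip(opening, squeeze=None): finger opening in mm; squeeze is the grip in N (None keeps the last); returns when the fingers have stopped.
- wait(seconds).
- solve_ik(position, orientation): joint angles nearest the present ones, or None.
- get_obs(): the state.
- get_image(name): name is "scene" or "side" or "wrist"; returns the picture (400x640x3 uint8, red, green, blue); there is no depth.
- get_calibration(name): a dict with "fx", "fy", "cx", "cy" (pixels), "R" (3x3) and "t" (3): a world point X has camera coordinates R X + t; the wrist camera has in their place "mount" (4x4, takes a point from camera to tool coordinates, whose origin is the TCP and whose axes are the flange's). Camera axes: x right, y down, z forward; pixel columns grow to the right and rows downward; lengths in mm; the calibration is good to about 2 mm. A picture is of the moment at which its call begins: read the wrist's pose just before it. get_calibration takes no time and is no camera call.
A pose or a line that the arm cannot do raises Unreachable and nothing moves.
- sign_off(): hands the job in; it is judged then, once.
Trained networks look in the newest picture that a camera, given by its name, has taken for a name from the list of things; names that differ only in an ending like _2 or _b are one class to them, and where a whole thing is asked for, a point or a joint stands for the part that bears it (a point fixed in the world has none). Each returns a list of dicts, best first, with "score" (0 to 1); they miss things now and then, are a little off and sometimes report something else, mostly with a low value. They report only what shows in the picture. A call takes as long as a camera call.
- spot_in(name, camera): "extent" ([centre column, centre row, width, height] in pixels, round what is visible of it).
- regions_of(name, camera): "region" (400x640 bool, what is visible of it) and "extent" ([centre column, centre row, width, height] in pixels, round what is visible of it).
The state is a dict: "t": time; "joint_pos": joint angles; "qvel": joint speeds; "effort": joint torques, N m; "tcp_pos": TCP position; "ee_rot": TCP orientation; "wrist_force": force on the tool from outside, world axes, zero at the start; "moment": the same for the moment, N m; "grip_width": finger opening in mm; "grip_force": force on a finger pad.
Only numpy, scipy, OpenCV 4.12 (cv2) and the standard library are available. Lean on these libraries where they do the work, as an engineer would, in place of code of your own. Each camera call takes 0.05 s, during which the arm holds its last target. There are 200 camera calls.

## Working session

There is one attempt and no reset: what is moved stays moved. The work goes in short steps, each a Python script; the robot and the scene stay as the last script left them, time stands still between calls to the robot, and variables do not carry over. Pictures are saved under pics/ and viewed, at most 10 in all, crops included, and the job is handed in when it is done.

```bash
mkdir -p pics; ls
python3 - <<'E'
from station import *
import cv2
o=get_obs();print({k:o[k] for k in('t','tcp_pos','ee_rot','grip_width')})
try: print(grasp_offset)
except Exception as e: print(e)
for c in('scene','side'):
    im=get_image(c);cv2.imwrite(f'pics/{c}0.png',im[:,:,::-1]);k=get_calibration(c);print(c,k)
    for n in('gate_hinge','gate_edge','gate_catch_moving','gate_catch_fixed','lock_catch_moving','lock_catch_fixed','pen','gate'):
        print(n,[(round(d['score'],2),[round(float(v)) for v in d['extent']]) for d in spot_in(n,c)[:2]])
print(get_calibration('wrist'))
E
```

```text
pics
{'t': 0.0, 'tcp_pos': array([281.92638409, 556.88875607, 229.9670436 ]), 'ee_rot': array([-1.79862548e+02, -1.48566379e-02,  1.53137588e+02]), 'grip_width': 85.37623537499334}
18.700000000000003
scene {'fx': 430.33318455002376, 'fy': 430.33318455002376, 'cx': 320.5440385464132, 'cy': 203.30339505752573, 'R': array([[ 0.51152503, -0.85926501,  0.00240578],
       [-0.51788294, -0.31053019, -0.7970999 ],
       [ 0.68566713,  0.40649064, -0.60384266]]), 't': array([-322.2234569 ,  367.82331416, 1158.71139845])}
gate_hinge [(0.82, [292, 189, 57, 58])]
gate_edge [(0.79, [288, 189, 60, 54])]
gate_catch_moving [(0.42, [275, 167, 24, 12]), (0.37, [230, 208, 35, 15])]
gate_catch_fixed [(0.65, [290, 189, 64, 55])]
lock_catch_moving [(0.45, [251, 161, 17, 19])]
lock_catch_fixed [(0.83, [292, 179, 122, 99]), (0.32, [245, 159, 6, 12])]
pen [(0.77, [294, 180, 121, 99])]
gate [(0.76, [291, 188, 53, 52])]
side {'fx': 395.7507070018963, 'fy': 395.7507070018963, 'cx': 317.44634395085154, 'cy': 192.8757329312168, 'R': array([[-0.97490717, -0.22249874,  0.00709435],
       [-0.12915499,  0.5393779
[... 244 characters left out ...]
, 35])]
gate_catch_fixed [(0.86, [307, 225, 35, 90])]
lock_catch_moving [(0.74, [295, 247, 14, 24])]
lock_catch_fixed [(0.59, [250, 251, 144, 150]), (0.4, [298, 216, 18, 31])]
pen [(0.62, [249, 252, 139, 154])]
gate [(0.64, [307, 226, 24, 88])]
{'fx': 287.46713799684323, 'fy': 287.46713799684323, 'cx': 325.63376415184865, 'cy': 199.14050001422575, 'mount': array([[ 5.18607884e-05, -9.59560335e-01, -2.81503040e-01,
         7.15339677e+01],
       [ 9.99999994e-01,  2.33888377e-05,  1.04502556e-04,
         1.29021999e+00],
       [-9.36924787e-05, -2.81503044e-01,  9.59560330e-01,
        -1.42891093e+02],
       [ 0.00000000e+00,  0.00000000e+00,  0.00000000e+00,
         1.00000000e+00]])}
```

Run:
```python
import cv2,numpy as np
a=cv2.imread('pics/scene0.png')[115:240,205:365];b=cv2.imread('pics/side0.png')[165:335,170:330]
cv2.imwrite('pics/a.png',cv2.resize(a,None,fx=4.8,fy=4.8,interpolation=2));cv2.imwrite('pics/b.png',cv2.resize(b,None,fx=3.5,fy=3.5,interpolation=2))
```

```text
(no output)
```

View pics/scene0.png

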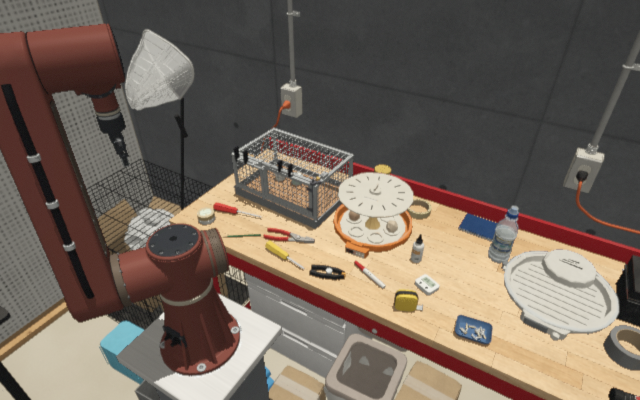

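View pics/a.png

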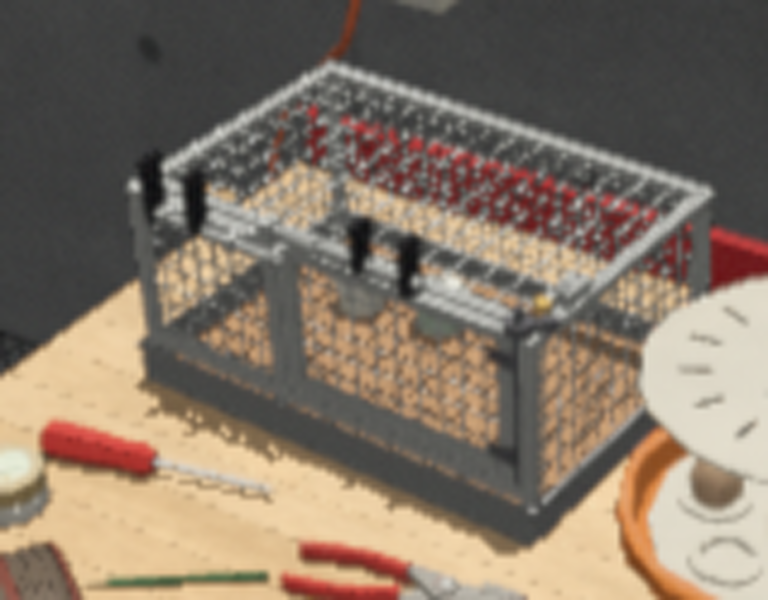

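View pics/b.png

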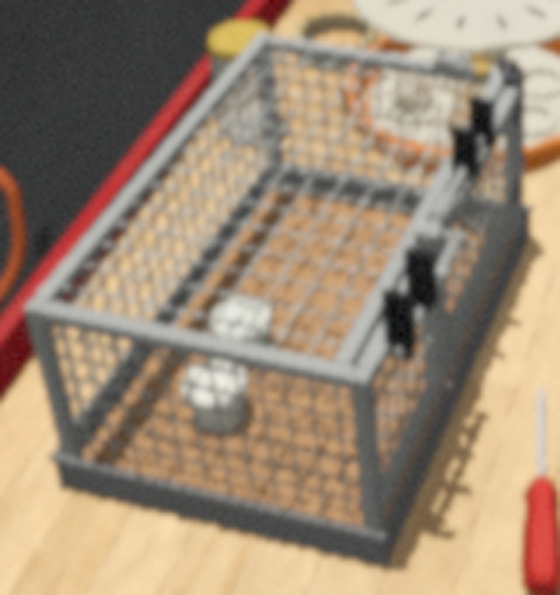

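```bash
cat > h.py <<'E'
import numpy as np
from station import *
def P(c):
    k=get_calibration(c);K=np.array([[k['fx'],0,k['cx']],[0,k['fy'],k['cy']],[0,0,1]]);return K,np.array(k['R']),np.array(k['t'])
def plane(c,uv,z):
    K,R,t=P(c);d=R.T@np.linalg.inv(K)@[*uv,1];o=-R.T@t;return o+d*(z-o[2])/d[2]
def tri(a,b):
    A=[];B=[]
    for c,uv in(('scene',a),('side',b)):
        K,R,t=P(c);d=R.T@np.linalg.inv(K)@[*uv,1];d/=np.linalg.norm(d);M=np.eye(3)-np.outer(d,d);A.append(M);B.append(M@(-R.T@t))
    return np.linalg.lstsq(np.vstack(A),np.hstack(B),rcond=None)[0]
E
python3 - <<'E'
from h import *
pts=dict(lf=((150,153),(398,292)),lm=((195,170),(422,250)),gm=((358,220),(463,128)),gf=((408,236),(482,100)))
c=dict(BL=((333,65),(40,308)),FL=((135,185),(365,375)),BR=((710,190),(265,40)),FR=((530,335),(510,75)))
for z,D in((224,pts),(182,c)):
    for n,(a,b) in D.items():
        a=np.array(a)/4.8+[205,115];b=np.array(b)/3.5+[170,165]
        print(n,tri(a,b).round(),plane('scene',a,z).round(),plane('side',b,z).round())
E
```

```text
lf [566. 314. 224.] [567. 314. 224.] [564. 316. 224.]
lm [563. 270. 223.] [565. 270. 224.] [561. 272. 224.]
gm [570. 127. 223.] [569. 126. 224.] [570. 127. 224.]
gf [567.  84. 223.] [569.  84. 224.] [566.  87. 224.]
BL [819. 334. 177.] [817. 330. 182.] [811. 342. 182.]
FL [580. 348. 179.] [578. 344. 182.] [577. 352. 182.]
BR [800. -35. 177.] [798. -38. 182.] [792. -22. 182.]
FR [566. -19. 179.] [561. -21. 182.] [567. -17. 182.]
```

```bash
cat >> h.py <<'E'
YAW=-2.7
a=np.radians(YAW);X=np.array([np.cos(a),np.sin(a),0]);Y=np.array([-np.sin(a),np.cos(a),0])
LF=np.array([565.5,314.5,224]);GF=np.array([567.5,85,224])
from scipy.spatial.transform import Rotation as Ro
def wpix(p,o):
    k=get_calibration('wrist');T=np.eye(4);T[:3,:3]=Ro.from_euler('xyz',o['ee_rot'],degrees=True).as_matrix();T[:3,3]=o['tcp_pos']
    q=np.linalg.inv(T@np.array(k['mount']))@[*p,1];return np.array([k['fx']*q[0]/q[2]+k['cx'],k['fy']*q[1]/q[2]+k['cy']])
E
python3 - <<'E'
from h import *
import cv2
p=LF-13.5*Y;p[2]=270
goto(p,[180,0,YAW]);o=get_obs();print(o['t'],o['tcp_pos'],o['ee_rot'],o['joint_pos'].round(),o['wrist_force'].round(1))
im=get_image('wrist')[:,:,::-1].copy()
for q in(LF,LF-43*Y,GF,GF+43*Y):
    u=wpix(q,o);print(u.round());cv2.circle(im,tuple(int(v) for v in u.round()),3,(255,0,255),-1)
cv2.imwrite('pics/w1.png',im)
E
```

```text
2.7333 [564.5383504  301.46937913 269.92530249] [-1.79989239e+02  1.50853862e-02 -2.63904734e+00] [ 22.  13.  88.   0.  79. 114.] [-0.1 -1.   0. ]
[309. 222.]
[370. 222.]
[641. 205.]
[579. 205.]
```

View pics/w1.png

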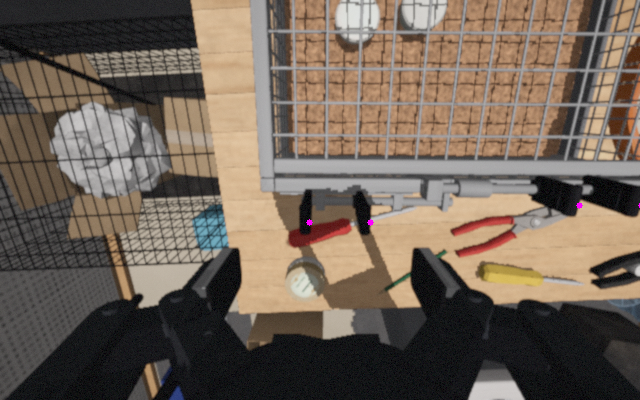

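The wrist view shows the lock paddles' tops at about (307,220) and (367,220). The gate paddles' tops are at about (577,205) and (637,205). All are within about 2 px of prediction, so I'm squeezing the lock now.

```bash
cat >> h.py <<'E'
def st(s=''):
    o=get_obs();print(s,round(o['t'],2),o['tcp_pos'].round(1),'F',o['wrist_force'].round(1),'w',round(o['grip_width'],1),'gf',np.round(o['grip_force'],1),flush=True);return o
E
python3 - <<'E'
from h import *
p=LF-13.5*Y;p[2]=200
move_l(p,speed=80);st('down')
grip(40,40);st();grip(33,40);st();grip(31,50);st();wait(.4);o=st()
E
```

```text
down 3.81 [565.4 301.2 200.8] F [ 0.2 -0.3  1.3] w 85.9 gf 0.0
 4.32 [565.4 300.3 200.7] F [ 0.3 -4.5  2.9] w 40.1 gf 2.0
 4.56 [565.5 302.9 201. ] F [1.4 2.6 4.2] w 33.2 gf 5.7
 4.78 [565.6 303.4 201.1] F [0.8 5.2 4.8] w 31.4 gf 29.5
 5.17 [565.6 303.4 201.1] F [1.1 4.9 4.2] w 31.6 gf 29.5
```

Run:
```python
from h import *
import cv2
grip(85);p=LF-13.5*Y;p[2]=265;move_l(p)
p=GF+14*Y;p[2]=265;move_l(p,speed=200);o=st()
im=get_image('wrist')[:,:,::-1].copy()
for q in(LF,LF-27*Y,GF,GF+43*Y):
    u=wpix(q,o);print(u.round());cv2.circle(im,tuple(int(v) for v in u.round()),2,(255,0,255),-1)
cv2.imwrite('pics/w2.png',im)
```

```text
7.48 [568.   99.7 264.8] F [ 0.1 -0.  -0.7] w 85.2 gf 0.0
[ 20. 241.]
[ 58. 241.]
[349. 225.]
[286. 225.]
```

View pics/w2.png

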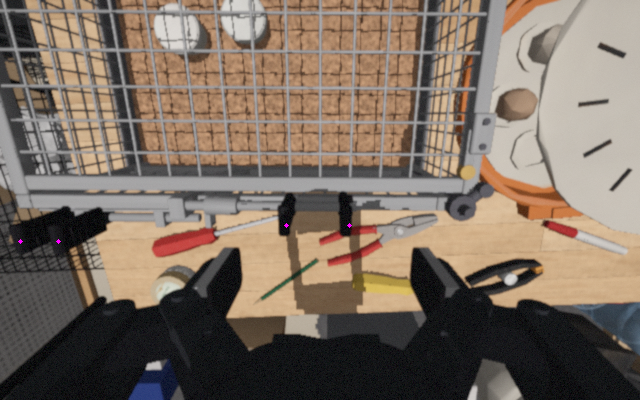

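Run:
```python
from h import *
o=get_obs()
H=GF-95*Y
for d in(0,5,10):
  for z in (180,190): q=H+d*X;q[2]=z;print(d,z,q.round(1),wpix(q,o).round())
p=GF+14*Y+2.5*X;p[2]=200.5
move_l(p,speed=80);st('down')
grip(40,50);st();grip(34,50);st();grip(31,60);st();wait(.3);st()
```

```text
0 180 [563.   -9.9 180. ] [459. 205.]
0 190 [563.   -9.9 190. ] [465. 209.]
5 180 [568.  -10.1 180. ] [460. 199.]
5 190 [568.  -10.1 190. ] [466. 203.]
10 180 [573.  -10.4 180. ] [461. 194.]
10 190 [573.  -10.4 190. ] [467. 197.]
down 8.49 [571.2  98.9 201.1] F [ 1.   1.  -0.2] w 84.9 gf 0.0
 9.0 [571.9 101.7 202.7] F [0.  6.4 4.1] w 39.8 gf 3.4
 9.23 [571.9 100.  203.1] F [-0.8  2.8  6.5] w 34.3 gf 7.6
 9.45 [571.9  99.4 203.5] F [-2.2 -1.   7. ] w 31.8 gf 47.7
 9.75 [571.9  99.4 203.5] F [-2.2 -0.4  7.7] w 32.0 gf 47.6
```

```bash
cat >> h.py <<'E'
H=np.array([563.,-10.,0]);P0=GF+14*Y+2.5*X;P0[2]=200.5
def arc(th,dr=0,speed=60):
    R=Ro.from_euler('z',th,degrees=True).as_matrix();v=R@(P0-H);u=v.copy();u[2]=0;u/=np.linalg.norm(u)
    move_l(H+v+dr*u,[180,0,YAW+th],speed=speed)
    o=get_obs();f=np.array(o['wrist_force']);t=np.array([-u[1],u[0],0]);print(th,round(o['t'],1),'Fr %.1f Ft %.1f Fz %.1f'%(f@u,f@t,f[2]),'w',round(o['grip_width'],1),'gf',round(float(o['grip_force']),1),flush=True);return f@u
E
python3 - <<'E'
from h import *
for th in(3,6,9,12,16,20):
    if abs(arc(th))>30:break
E
```

```text
3 10.0 Fr -0.6 Ft 1.6 Fz 6.4 w 31.8 gf 47.8
6 10.2 Fr -0.7 Ft 0.9 Fz 7.6 w 32.1 gf 47.9
9 10.5 Fr 0.4 Ft 0.8 Fz 6.5 w 32.2 gf 47.9
12 10.8 Fr 0.4 Ft 1.1 Fz 6.3 w 32.0 gf 48.0
16 11.0 Fr 0.7 Ft 1.5 Fz 7.7 w 32.2 gf 48.0
20 11.3 Fr 0.7 Ft 1.0 Fz 7.5 w 32.2 gf 48.1
```

Run:
```python
from h import *
import cv2
a=get_image('side')[150:320,180:340,::-1];b=get_image('scene')[105:245,205:365,::-1]
a=cv2.resize(a,(400,425),interpolation=2);b=cv2.resize(b,(400,350),interpolation=2)
c=np.zeros((425,800,3),np.uint8);c[:,:400]=a;c[:350,400:]=b;cv2.imwrite('pics/s1.png',c)
```

```text
(no output)
```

View pics/s1.png

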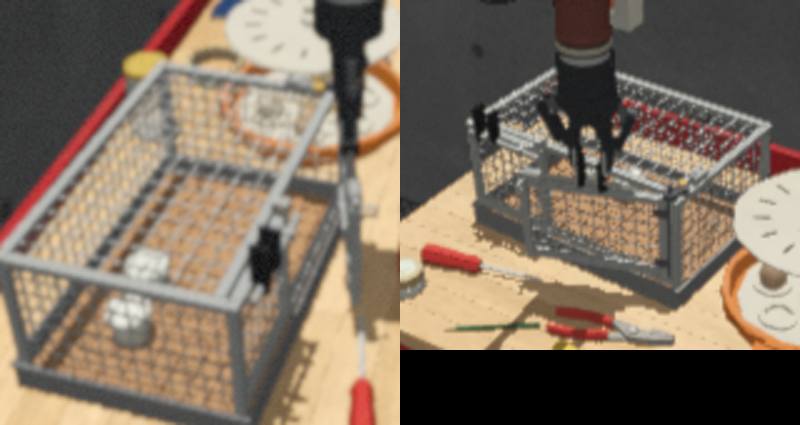

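The gate is swinging with the gripper: its free edge is out of the post, at about (355,325) in the left half. The lock paddles are still together at about (265,255). I'll carry on to about 92°.

Run:
```python
from h import *
for th in(25,30,35,40,45,50,55,60,65,70,75,80,85,89):
    if abs(arc(th))>30:print('stop');break
wait(.5);st()
```

```text
25 11.7 Fr 1.1 Ft 0.6 Fz 7.9 w 31.9 gf 48.2
30 12.0 Fr 0.9 Ft -1.8 Fz 7.3 w 31.7 gf 48.3
35 12.3 Fr 2.3 Ft -3.3 Fz 6.1 w 32.0 gf 48.3
40 12.6 Fr 1.4 Ft -0.4 Fz 8.4 w 31.8 gf 48.3
45 12.9 Fr 1.3 Ft -0.4 Fz 9.2 w 31.7 gf 48.3
50 13.2 Fr 2.6 Ft -0.3 Fz 8.9 w 31.8 gf 48.4
55 13.6 Fr 2.7 Ft -0.9 Fz 9.4 w 31.9 gf 48.6
60 13.9 Fr 2.0 Ft 0.2 Fz 9.8 w 31.8 gf 48.7
65 14.2 Fr 2.8 Ft -0.2 Fz 10.0 w 31.9 gf 48.9
70 14.5 Fr 1.5 Ft -2.8 Fz 9.0 w 31.9 gf 49.5
75 14.8 Fr 2.3 Ft -2.7 Fz 9.9 w 32.0 gf 49.7
80 15.1 Fr 0.3 Ft -3.2 Fz 9.7 w 32.0 gf 49.9
85 15.4 Fr 0.4 Ft -3.1 Fz 10.7 w 32.0 gf 50.0
89 15.7 Fr 0.3 Ft -4.2 Fz 9.7 w 32.0 gf 50.2
 16.18 [455.1   0.5 203.4] F [-0.1  4.8 10.1] w 32.0 gf 50.2
```

Run:
```python
from h import *
import cv2
a=get_image('side')[150:320,180:340,::-1];b=get_image('scene')[105:245,205:365,::-1]
a=cv2.resize(a,(400,425),interpolation=2);b=cv2.resize(b,(400,350),interpolation=2)
c=np.zeros((425,800,3),np.uint8);c[:,:400]=a;c[:350,400:]=b;cv2.imwrite('pics/s2.png',c)
```

```text
(no output)
```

View pics/s2.png

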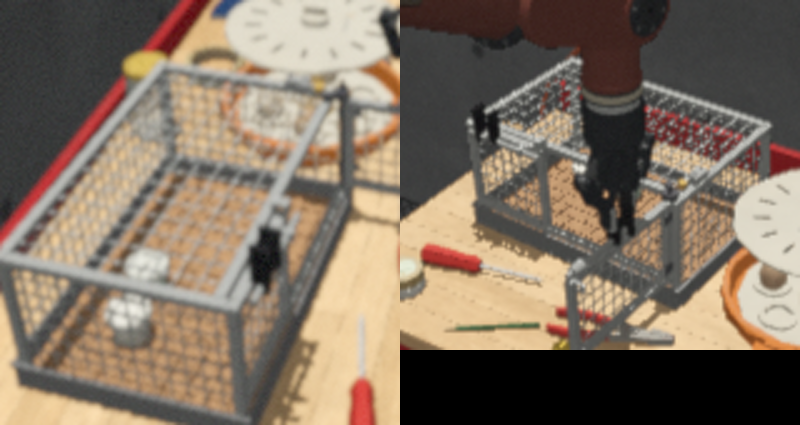

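The gate stands about square to the front, with its free edge at about (575,280) in the right half. It is held in the gripper, the lock is still back, and the tools lie where they were.

```bash
python3 -c "
from station import *
print(sign_off())"
```

```text
the job is handed in; nothing more can be done
None
```

The locking catch is squeezed back, and the gripper is holding the gate open at about 89°, roughly square to the pen's front; I have handed the job in, and no verdict came back.

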